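Seat the divider strip in the toolbox tray

TASK

Fit the toolbox tray with the divider strip that matches it, the one with a tooth for each of the five compartments: take it by its grip tab, lower it into the tray along the middle so that every tooth goes down into its own compartment, hold on to it until the teeth are well inside rather than dropping it, then let go with it standing fully home. Leave the other divider, with the three broad teeth, alone.

Things in the scene. Friction and masses are not known exactly. Their poses are not given: they have to be found in the camera images.
- tray: Green steel toolbox tray, open on top, fixed to the bench: 254 x 98 mm, 44 mm high, walls and floor 4 mm thick. Four steel cross walls (4 mm thick, tops 34 mm above the bench) make five equal compartments in a row, each 46 mm along the tray x 90 mm, at 50 mm pitch. Origin: centre of the underside. x along the tray, y across it, z up.
- divider: Strip to fit: off-white plastic, about 140 g, standing on five teeth at 50 mm pitch, each 30 mm long, 26 thick, 40 tall. On them a spine 230 long, 12 thick, 40 to 62 mm above the tooth bottoms; mid-spine a grip tab 70 long, 12 thick, 62 to 90 mm up. Origin: centre, at the tooth bottoms (fully home: 4 mm above the bench). x along the strip, y through it, z up; same either way round.
- broad_divider: The other strip, to be left alone, also standing on its teeth: same plastic, thicknesses, heights and grip tab, but only three broad teeth (60 mm along, 80 mm pitch) under a spine 220 mm long; it does not fit this tray. Origin and axes as for the divider.
Not all that is in view belongs to the job. What is shaped like the divider but orange, pink or red is not meant.

How it is judged (in metres and radians):
On the way:
1. the divider is still held while its teeth are well down in the compartments (tooth bottoms at least about 10 mm below the tops of the cross walls) (z of divider in the frame of tray below 0.024 m and horizontal distance between divider and tray below 0.035 m and contact force between the fingers and divider above 0.5 N), for 0.1 s.
At the end, for the whole second after the job is handed in: The five-toothed divider stands upright (within 8 degrees), released and at rest in the tray, tooth bottoms less than 12 mm above the bench, within 20 mm of the tray's middle line, 15 mm of its centre along the tray, and in line with it within 12 degrees, either way round (z of divider in the frame of tray below 0.012 m and x of divider in the frame of tray between -0.015 and 0.015 m and y of divider in the frame of tray between -0.02 and 0.02 m and angle between the x axis of divider and the x axis of tray, either way round below 0.21 rad and angle between divider's own z axis and vertical below 0.15 rad and linear speed of divider below 0.02 m/s); the robot touches nothing.
It fails at once if the broad-toothed divider is shifted by more than 30 mm or knocked over (distance of broad_divider from where it was at the start of the episode above 0.03 m or angle between broad_divider's own z axis and vertical above 0.5 rad).
It also fails if it takes over 45 s, if anything falls off the work surface, if the arm or the gripper's body presses on something with over 40 N, if the wrist force passes 120 N, or if a joint passes its speed limit or range.

ROBOT

A 7-joint arm with a two-finger parallel gripper is mounted at the origin on the work surface. World frame = base frame: x ahead of the robot, y to its left, z up, the work surface at z = 0. Lengths are in m, angles in degrees, forces in N, time in s.
With the tool pointing down it reaches from about 0.425 to 0.875 m from the base axis. Payload 4.7 kg.
Tool frame: the origin (TCP) lies midway between the tips of the shut fingers; the grasp point (between the pads) lies env.grip_point_offset behind it (env.grip_point_offset is the distance from the TCP to the grasp point, in m); z points along the fingers, y is the line along which they close (so a half turn about z gives the same grasp; the last joint's range is limited). The gripper opens to 87 mm and grips with 3 to 60 N. Pads are 19 mm wide; open, the fingers measure 117 mm over their backs; the gripper's body (75 mm by 190 mm) begins 51 mm behind the grasp point.
Start: joints at [75.063, 18.392, -4.016, 83.108, 1.295, 78.541, -3.26], TCP at [0.176, -0.626, 0.197] pointing down, gripper open.
Joint ranges: [-163.93, 163.93], [-17.29, 119.83], [-79.2, 71.16], [3.27, 140.29], [-89.18, 269.18], [5.43, 117.66], [-154.24, 154.24]. Speed limits (degrees/s): [147.25, 147.25, 180, 180, 180, 180, 180].

INTERFACE

Orientations are given as [roll, pitch, yaw] about the fixed x, y, z axes, in that order (R = Rz(yaw) Ry(pitch) Rx(roll)).
In Python, from cell import env gives the robot as it stands.
- The arm moves only by the shell command python3 -m creep 'ROWS' [FORCE]. ROWS is a JSON object of lists of equal length, an entry for each row: "translation": the shift along the tool's x, y, z in units of 0.08 m (1.0 is 0.08 m), a list of three; "turn": the turn, a rotation vector about the tool's x, y, z in units of 180 degrees (1.0 is 180 degrees), a list of three; "grip": the opening, from 0 (shut) to 1 (fully open). In form: {"translation": [[x, y, z], ...], "turn": [[ax, ay, az], ...], "grip": [grip, ...]}. A call has 1 to 5 rows; each row shifts and turns the commanded pose from where the row before left it, along the tool's axes as they then stand; what a row does not reach is not made up. A row lasts 1/8 s, in which the tool goes at most 62.5 mm and 10.7 degrees, less where a joint would pass 70% of its speed; a pose out of reach is approached as far as the arm can. A call with a number of a shift or a turn outside -1 to 1 is refused whole. A call with a gripper value outside its range is refused whole. The fingers move at their own pace and stop on an object; FORCE is the grip in N (left out, the last holds). Time passes only in rows, so rows that do not move let the fingers close. It gives the time, the measured TCP pose, the force, the opening and the grip force at its end, in the units of the state.
- env.get_obs(): the state, without advancing time (a new reading comes with each control period).
- env.read_camera(name): name is "side" or "top"; returns a dict with "frame" (480x640x3 uint8, red, green, blue), "z_map" (480x640 float32, m along the optical axis (not along the pixel's ray), 0 where there is no reading), "K" (3x3 intrinsics, pixels), "D" ([k1, k2, p1, p2, k3] as OpenCV has them; the pictures are not rectified), "rvec" (rotation vector, rad) and "tvec" (3), from world to camera coordinates, as OpenCV has them. Camera axes: x right, y down, z forward; pixel columns grow to the right and rows downward; lengths in m; the calibration is good to about 2 mm. A picture is of the moment at which its call begins.
- env.sign_off(): hands the job in; it is judged then, once.
The state is a dict: "time_s": time; "qpos": joint angles; "joint_velocities": joint speeds; "effort": joint torques, N m; "tool_pos": TCP position; "tool_rot": TCP orientation; "force": force on the tool from outside, world axes, zero at the start; "wrist_torque": the same for the moment, N m; "grip_width": finger opening in m; "grasp_force": force on a finger pad.
Only numpy, scipy, OpenCV 4.12 (cv2) and the standard library are available. Lean on these libraries where they do the work, as an engineer would, in place of code of your own. Each camera call takes 0.05 s, during which the arm holds its last target. There are 200 camera calls.

## Working session

There is one attempt and no reset: what is moved stays moved. The work goes in short steps, Python scripts to look and compute and a shell command to move; the robot and the scene stay as the last step left them, time stands still between calls to the robot, and variables do not carry over. Pictures are saved under pics/ and viewed, at most 10 in all, crops included, and the job is handed in when it is done.

```bash
mkdir -p pics
cat > h.py <<'E'
import numpy as np,cv2
from cell import env
def cam(n,save=None):
    c=env.read_camera(n)
    if save: cv2.imwrite('pics/'+save,c['frame'][:,:,::-1])
    return c
def rays(c,uv):
    K,D=np.array(c['K']),np.array(c['D'])
    R=cv2.Rodrigues(np.array(c['rvec'],float))[0];t=np.array(c['tvec'],float).ravel()
    n=cv2.undistortPoints(np.array(uv,float).reshape(-1,1,2),K,D).reshape(-1,2)
    d=np.c_[n,np.ones(len(n))]
    return -R.T@t,d@R,d,R,t
def plane(c,uv,z):
    o,d,*_=rays(c,uv); return o+d*((z-o[2])/d[:,2])[:,None]
def depth(c,uv):
    o,d,*_=rays(c,uv); uv=np.array(uv,int).reshape(-1,2)
    return o+d*c['z_map'][uv[:,1],uv[:,0]][:,None]
E
python3 - <<'E'
from h import *
a=cam('top','top1.png');b=cam('side','side1.png')
print(env.grip_point_offset,env.get_obs())
for c in(a,b): print(rays(c,[[320,240]])[:2])
E
```

```text
0.0187 {'time_s': 0.1, 'qpos': array([75.06334617, 18.43659256, -4.01522408, 83.16794195,  1.29783818,
       78.53973283, -3.2586515 ]), 'joint_velocities': array([ 0.07139414, -0.02305016,  0.09032263, -0.13690424,  0.09641317,
       -0.05228432, -0.05277221]), 'effort': array([-2.98388932e-04, -4.92571735e+01, -4.05837698e-01, -3.13397527e+01,
       -6.40383339e-02,  3.94389813e-02,  8.11624568e-05]), 'tool_pos': array([ 0.17616058, -0.6251199 ,  0.19565045]), 'tool_rot': array([-1.79901120e+02,  8.24498233e-03,  1.57478794e+01]), 'force': array([-0.64311593,  0.07977282,  0.36581133]), 'wrist_torque': array([ 0.00046093, -0.01557783, -0.02813751]), 'grasp_force': 0.0, 'grip_width': 0.08717853142342773}
(array([ 0.2452929 , -0.12484156,  1.00467184]), array([[ 0.20766514, -0.03504417, -0.97757714]]))
(array([0.27709724, 0.63261538, 0.59691092]), array([[ 0.18548496, -0.78639967, -0.58931339]]))
```

View pics/top1.png

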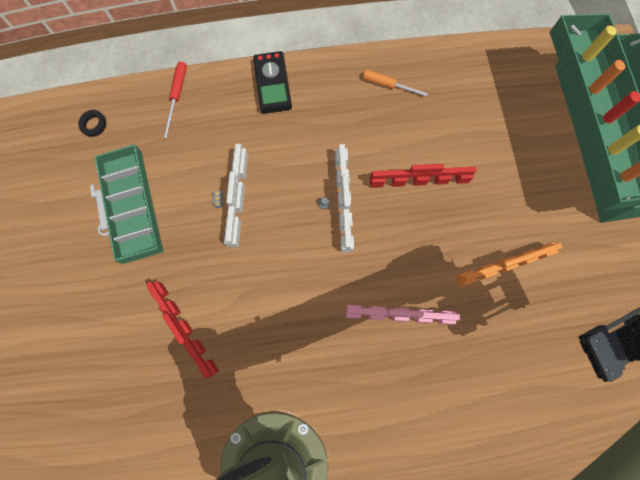

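View pics/side1.png

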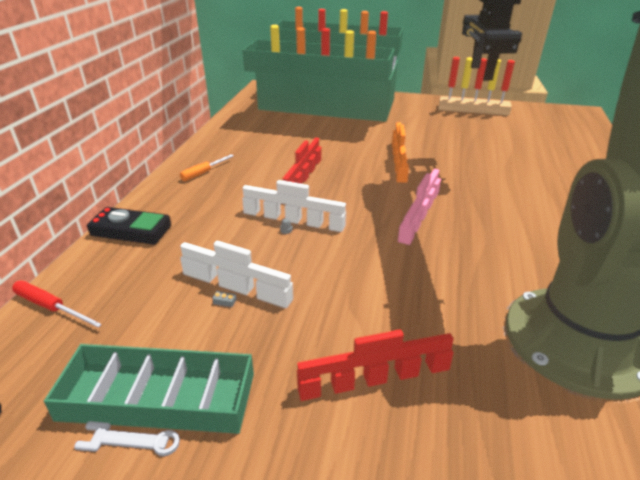

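Side view: white candidates are at (236,272) [top (236,195)] and at (293,205) [top (345,197)]. Same-shaped but wrong colour: red at (375,365) and (303,160), pink (420,205), orange (400,150). The tray is at side (155,388), top (128,204). The far white strip looks five-toothed, so I'll check it in a crop and measure.

Run:
```python
from h import *
a=cam('top');b=cam('side')
cv2.imwrite('pics/crop1.png',cv2.resize(b['frame'][165:315,165:365,::-1],None,fx=4,fy=4,interpolation=cv2.INTER_CUBIC))
vv,uu=np.mgrid[0:480,0:640]
uv=np.c_[uu.ravel(),vv.ravel()]
P=depth(a,uv).reshape(480,640,3)
hsv=cv2.cvtColor(a['frame'],cv2.COLOR_RGB2HSV)
white=(hsv[...,1]<60)&(hsv[...,2]>110)
green=(hsv[...,0]>60)&(hsv[...,0]<95)&(hsv[...,1]>80)
def rep(n,m):
    p=P[m]; r=cv2.minAreaRect(p[:,:2].astype(np.float32)); 
    ax=cv2.PCACompute(p[:,:2].astype(np.float32),None)[1][0]
    print(n,len(p),np.round(p.mean(0),4),'rect',np.round(r[0],4),np.round(r[1],4),r[2],'pca',np.degrees(np.arctan2(ax[1],ax[0])),'zmax',np.percentile(p[:,2],98))
for n,x0 in(('near',215),('far',325)):
    box=(uu>x0)&(uu<x0+40)&(vv>135)&(vv<260)&white
    rep(n+' tab',box&(P[...,2]>.078)&(P[...,2]<.1)); rep(n+' spine+',box&(P[...,2]>.05)&(P[...,2]<.1))
box=(uu>85)&(uu<170)&(vv>135)&(vv<270)
rep('tray',box&green&(P[...,2]>.038)&(P[...,2]<.05))
# rim by ray at z=.044: outer hull of green
m=(box&green).astype(np.uint8)
c=max(cv2.findContours(m,0,2)[0],key=cv2.contourArea)
h=cv2.approxPolyDP(c,6,True).reshape(-1,2); q=plane(a,h,.044); print(h.tolist(),np.round(q,4)); print(q.mean(0))
```

```text
near tab 212 [0.5766 0.0115 0.088 ] rect [0.5786 0.012 ] [0.0127 0.0703] 79.14999389648438 pca -11.169421 zmax 0.09210170071794017
near spine+ 727 [0.572  0.0117 0.069 ] rect [0.5775 0.0122] [0.0134 0.2191] 78.60308074951172 pca -11.574696 zmax 0.09122226771937861
far tab 199 [ 0.5358 -0.2252  0.0882] rect [ 0.5362 -0.2255] [0.0124 0.0688] 84.35271453857422 pca -4.897128 zmax 0.09293115441248405
far spine+ 653 [ 0.5315 -0.2246  0.0694] rect [ 0.5377 -0.2258] [0.0124 0.2316] 84.71377563476562 pca -5.23567 zmax 0.09152836204310774
tray 491 [0.5824 0.2432 0.0421] rect [0.5978 0.2547] [0.2533 0.0985] 8.364333152770996 pca 6.436366 zmax 0.0462856565984253
[[134, 145], [96, 157], [99, 176], [139, 166], [136, 175], [100, 178], [115, 259], [161, 251]] [[0.7273 0.2284 0.044 ]
 [0.7125 0.3191 0.044 ]
 [0.665  0.3128 0.044 ]
 [0.6743 0.2188 0.044 ]
 [0.6538 0.2266 0.044 ]
 [0.6598 0.3106 0.044 ]
 [0.4696 0.2832 0.044 ]
 [0.4731 0.1807 0.044 ]]
[0.62942746 0.2600371  0.044     ]
```

View pics/crop1.png

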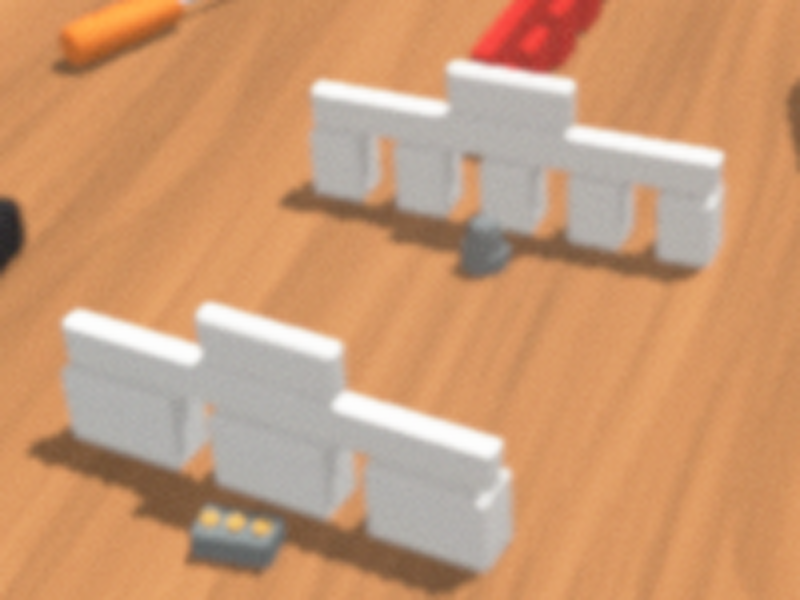

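The crop confirms it. The far white strip (crop teeth from (345,165) to (690,225); side (293,205)) has five narrow teeth and is the target. The near one has three broad teeth. Divider is at about (0.537,-0.2256), yaw -5.1°; tray at (0.598,0.2547), yaw 8.4°.

```bash
python3 -m creep '{"translation":[[0,0,0],[0,0,0],[0.3,-0.4,0],[0.3,-0.4,0],[0.3,-0.4,0]],"turn":[[0,0,0.058],[0,0,0.058],[0,0,0],[0,0,0],[0,0,0]],"grip":[1,1,1,1,1]}' 20
```

```text
time_s: 0.82
tool_pos: [0.2574, -0.5353, 0.1964]
tool_rot: [-180.0, 0.0, -5.1]
force: [0.6, -0.5, 0.4]
grip_width: 0.0873
grasp_force: 0.0
```

```bash
python3 -m creep '{"translation":[[0.35,-0.463,0],[0.35,-0.463,0],[0.35,-0.463,0],[0.35,-0.463,0],[0.35,-0.463,0]],"turn":[[0,0,0],[0,0,0],[0,0,0],[0,0,0],[0,0,0]],"grip":[1,1,1,1,1]}'
python3 -m creep '{"translation":[[0.35,-0.463,0],[0.35,-0.463,0],[0.35,-0.463,0],[0.34,-0.463,0],[0,0,0]],"turn":[[0,0,0],[0,0,0],[0,0,0],[0,0,0],[0,0,0]],"grip":[1,1,1,1,1]}'
python3 - <<'E'
from h import *
cam('side','side2.png')
E
```

```text
time_s: 1.45
tool_pos: [0.4135, -0.3633, 0.1966]
tool_rot: [180.0, 0.0, -5.1]
force: [1.0, 0.2, 0.6]
grip_width: 0.0868
grasp_force: 0.0
time_s: 2.08
tool_pos: [0.5392, -0.2218, 0.1965]
tool_rot: [-179.9, -0.0, -4.7]
force: [-0.3, -0.3, -0.1]
grip_width: 0.0872
grasp_force: 0.0
```

View pics/side2.png

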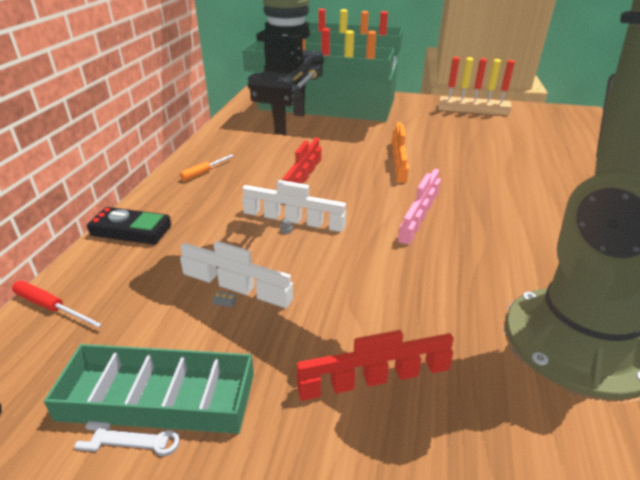

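The gripper is open above the five-toothed strip (side (292,205)), with nothing touched. Now I descend and grip.

```bash
python3 -m creep '{"translation":[[-0.03,0.045,0.4],[0,0,0.4],[0,0,0.4],[0,0,0.3],[0,0,0.18]],"turn":[[0,0,0],[0,0,0],[0,0,0],[0,0,0],[0,0,0]],"grip":[1,1,1,1,1]}' 30
python3 -m creep '{"translation":[[0,0,0],[0,0,0],[0,0,0],[0,0,0],[0,0,0]],"turn":[[0,0,0],[0,0,0],[0,0,0],[0,0,0],[0,0,0]],"grip":[0.5,0,0,0,0]}' 30
```

```text
time_s: 2.75
tool_pos: [0.5322, -0.2318, 0.0608]
tool_rot: [180.0, 0.1, -5.3]
force: [-0.4, -0.6, 1.1]
grip_width: 0.0866
grasp_force: 0.0
time_s: 3.38
tool_pos: [0.5342, -0.2304, 0.0626]
tool_rot: [180.0, -0.0, -5.1]
force: [0.1, 0.8, 0.3]
grip_width: 0.0447
grasp_force: 0.0
```

```bash
python3 -m creep '{"translation":[[0.03,-0.05,0],[0,0,0],[0,0,0],[0,0,0],[0,0,0]],"turn":[[0,0,0],[0,0,0],[0,0,0],[0,0,0],[0,0,0]],"grip":[0.3,0,0,0,0]}' 30
```

```text
time_s: 4.0
tool_pos: [0.5367, -0.2266, 0.0622]
tool_rot: [180.0, -0.0, -5.1]
force: [-0.3, 0.2, 0.3]
grip_width: 0.0102
grasp_force: 30.0
```

```bash
python3 -m creep '{"translation":[[0,0,-0.2],[0,0,-0.4],[0,0,-0.4],[0,0,-0.4],[0,0,-0.4]],"turn":[[0,0,0],[0,0,0],[0,0,0],[0,0,0],[0,0,0]],"grip":[0,0,0,0,0]}'
python3 - <<'E'
from h import *
b=cam('side'); cv2.imwrite('pics/c3.png',cv2.resize(b['frame'][50:270,160:400,::-1],None,fx=2.5,fy=2.5))
E
```

```text
time_s: 4.62
tool_pos: [0.5367, -0.2266, 0.2084]
tool_rot: [180.0, -0.0, -5.1]
force: [-0.1, -0.0, -1.0]
grip_width: 0.0106
grasp_force: 30.0
```

View pics/c3.png

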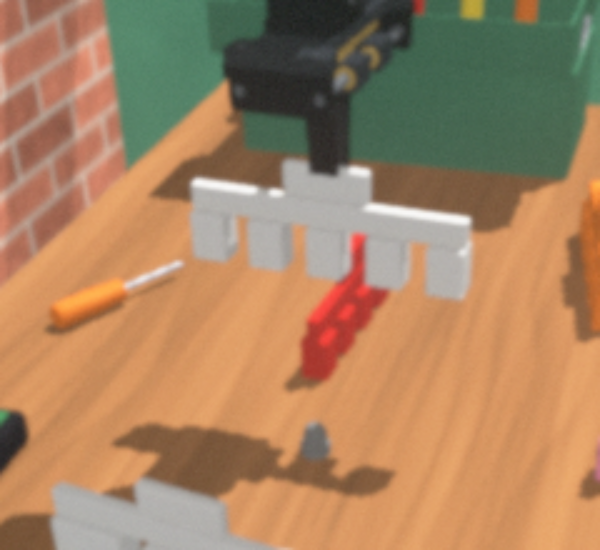

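The strip is held level and centred by its tab at crop (325,180), with teeth clear of everything. I carry it over to the tray.

```bash
python3 -m creep '{"translation":[[0.015,-0.25,0],[0.015,-0.4,0],[0.015,-0.4,0],[0.015,-0.4,0],[0.015,-0.4,0]],"turn":[[0,0,0],[0,0,0],[0,0,0],[0,0,0],[0,0,0]],"grip":[0,0,0,0,0]}'
python3 -m creep '{"translation":[[0.015,-0.4,0],[0.015,-0.4,0],[0.015,-0.4,0],[0.015,-0.4,0],[0.015,-0.4,0]],"turn":[[0,0,0],[0,0,0],[0,0,0],[0,0,0],[0,0,0]],"grip":[0,0,0,0,0]}'
python3 -m creep '{"translation":[[0.015,-0.4,0],[0.015,-0.4,0],[0.015,-0.4,0],[0.015,-0.4,0],[0.015,-0.3,0]],"turn":[[0,0,0],[0,0,0],[0,0,0],[0,0,0],[0,0,0]],"grip":[0,0,0,0,0]}'
python3 -m creep '{"translation":[[0,-0.2,0],[0,0,0],[0,0,0],[0,0,0],[0,0,0]],"turn":[[0,0,-0.037],[0,0,-0.038],[0,0,0],[0,0,0],[0,0,0]],"grip":[0,0,0,0,0]}'
```

```text
time_s: 5.3
tool_pos: [0.5548, -0.0765, 0.2047]
tool_rot: [-180.0, 0.2, -5.0]
force: [-0.4, 0.0, -1.1]
grip_width: 0.0104
grasp_force: 30.0
time_s: 5.92
tool_pos: [0.5746, 0.0819, 0.2047]
tool_rot: [180.0, 0.2, -5.0]
force: [0.4, -0.0, -1.0]
grip_width: 0.0108
grasp_force: 30.0
time_s: 6.55
tool_pos: [0.5935, 0.2333, 0.2046]
tool_rot: [-180.0, 0.2, -4.9]
force: [0.9, -0.2, -1.4]
grip_width: 0.0108
grasp_force: 30.0
time_s: 7.18
tool_pos: [0.597, 0.2458, 0.206]
tool_rot: [180.0, 0.0, 8.3]
force: [-0.3, -0.4, -0.8]
grip_width: 0.0108
grasp_force: 30.0
```

```bash
python3 -m creep '{"translation":[[0.03,-0.11,0.3],[0,0,0.3],[0,0,0.3],[0,0,0.15],[0,0,0]],"turn":[[0,0,0],[0,0,0],[0,0,0],[0,0,0],[0,0,0]],"grip":[0,0,0,0,0]}'
python3 - <<'E'
from h import *
a=cam('top');b=cam('side')
w=np.zeros((600,800,3),np.uint8)
w[:480,:]=cv2.resize(b['frame'][250:450,20:270,::-1],(800,480)) ; cv2.imwrite('pics/c4.png',w[:480])
vv,uu=np.mgrid[0:480,0:640]
P=depth(a,np.c_[uu.ravel(),vv.ravel()]).reshape(480,640,3)
hsv=cv2.cvtColor(a['frame'],cv2.COLOR_RGB2HSV)
box=(uu>70)&(uu<190)&(vv>115)&(vv<290)
g=box&(hsv[...,0]>60)&(hsv[...,0]<95)&(hsv[...,1]>80)&(P[...,2]>.038)&(P[...,2]<.05)
w=box&(hsv[...,1]<60)&(hsv[...,2]>110)&(P[...,2]>.09)&(P[...,2]<.16)
for n,m in(('tray',g),('strip',w)):
    p=P[m]; print(n,len(p),cv2.minAreaRect(p[:,:2].astype(np.float32)),p[:,2].min(),p[:,2].max())
print(env.get_obs()['tool_pos'],env.get_obs()['tool_rot'])
E
```

```text
time_s: 7.8
tool_pos: [0.5979, 0.2546, 0.1215]
tool_rot: [180.0, 0.1, 8.3]
force: [0.8, -1.1, -1.0]
grip_width: 0.0108
grasp_force: 30.0
tray 215 ((0.6038928031921387, 0.25554341077804565), (0.23848241567611694, 0.09730477631092072), 8.860715866088867) 0.038209090457655415 0.0466698180163968
strip 592 ((0.6254730820655823, 0.2543579638004303), (0.1800576150417328, 0.021232759580016136), 8.705480575561523) 0.09005454715040606 0.15207756647847692
[0.59891961 0.25530013 0.12322301] [-1.79978184e+02 -7.94009431e-02  8.34377660e+00]
```

View pics/c4.png

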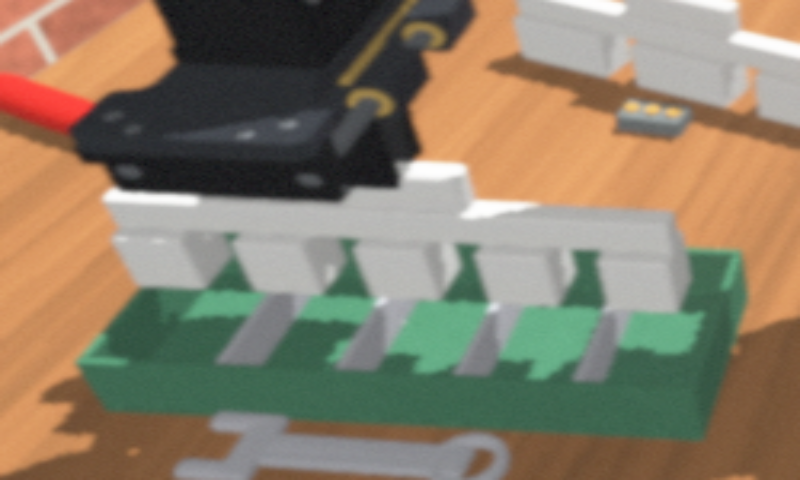

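The strip hangs level over the tray (crop teeth (170,260) to (645,280)), each tooth over its own compartment and within about 3 mm of centre. I lower it gently.

```bash
python3 -m creep '{"translation":[[-0.02,0,0],[0,0,0.15],[0,0,0.15],[0,0,0.1],[0,0,0.1]],"turn":[[0,0,0],[0,0,0],[0,0,0],[0,0,0],[0,0,0]],"grip":[0,0,0,0,0]}'
```

```text
time_s: 8.52
tool_pos: [0.5965, 0.2547, 0.0813]
tool_rot: [180.0, 0.0, 8.4]
force: [0.4, 0.7, -0.7]
grip_width: 0.0107
grasp_force: 30.0
```

```bash
python3 -m creep '{"translation":[[0,0,0.05],[0,0,0.05],[0,0,0.05],[0,0,0.03],[0,0,0]],"turn":[[0,0,0],[0,0,0],[0,0,0],[0,0,0],[0,0,0]],"grip":[0,0,0,0,0]}'
```

```text
time_s: 9.15
tool_pos: [0.5967, 0.2547, 0.0677]
tool_rot: [180.0, 0.0, 8.4]
force: [0.3, 0.5, -0.8]
grip_width: 0.0107
grasp_force: 30.0
```

One more nudge down to touch the floor, then release.

```bash
python3 -m creep '{"translation":[[0,0,0.015],[0,0,0.01],[0,0,0]],"turn":[[0,0,0],[0,0,0],[0,0,0]],"grip":[0,0,0]}'
python3 -m creep '{"translation":[[0,0,0],[0,0,0],[0,0,0],[0,0,0],[0,0,0]],"turn":[[0,0,0],[0,0,0],[0,0,0],[0,0,0],[0,0,0]],"grip":[0.5,0.5,0.5,0.5,0.5]}'
```

```text
time_s: 9.52
tool_pos: [0.5968, 0.2551, 0.0662]
tool_rot: [-180.0, -0.0, 8.4]
force: [-0.3, 0.1, 1.3]
grip_width: 0.0105
grasp_force: 30.0
time_s: 10.15
tool_pos: [0.5968, 0.2547, 0.0658]
tool_rot: [180.0, 0.0, 8.4]
force: [-0.1, -0.0, -0.2]
grip_width: 0.0422
grasp_force: 0.0
```

```bash
python3 -m creep '{"translation":[[0,0,-0.2],[0,0,-0.4],[0,0,-0.5],[0,0,-0.5],[0,0,0]],"turn":[[0,0,0],[0,0,0],[0,0,0],[0,0,0],[0,0,0]],"grip":[0.6,0.6,0.6,0.6,0.6]}'
python3 - <<'E'
from h import *
b=cam('side'); cv2.imwrite('pics/c5.png',cv2.resize(b['frame'][210:460,20:320,::-1],(720,600)))
E
```

```text
time_s: 10.78
tool_pos: [0.5989, 0.2565, 0.1993]
tool_rot: [-179.9, -0.5, 8.4]
force: [0.5, -0.2, 0.5]
grip_width: 0.0522
grasp_force: 0.0
```

View pics/c5.png

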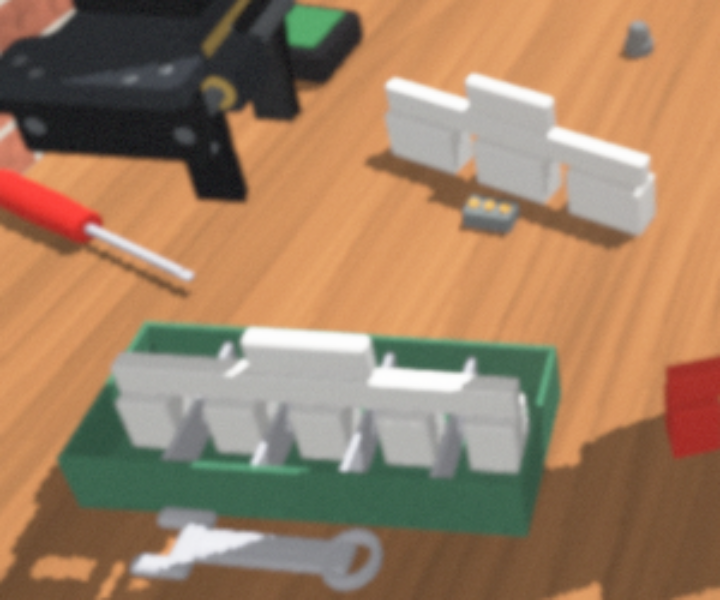

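The strip stands fully home with a tooth in each of the five compartments (crop (150,420) to (495,440)). The gripper is clear above it, and the broad divider at (515,155) has not moved.

```bash
python3 -c "
from cell import env
print(env.sign_off())"
```

```text
the job is handed in; nothing more can be done
None
```

The five-toothed divider is standing fully home in the tray, held until seated and then released, the broad divider was left alone, and the job is handed in (no verdict came back).

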